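# Rack the disc-cutter punches by thickness

### The arm

A 6-joint arm with a two-finger parallel gripper is mounted at the origin on the work surface. World frame = base frame: x ahead of the robot, y to its left, z up, the work surface at z = 0. Lengths are in mm, angles in rad, forces in N, time in s.
With the tool pointing down it reaches from about 300 to 775 mm from the base axis. Payload 14.6 kg.
Tool frame: the origin (TCP) lies midway between the tips of the shut fingers; the grasp point (between the pads) lies behind it (manip.grip_depth is the z of the grasp point in the tool frame, in mm); z points along the fingers, y is the line along which they close (so a half turn about z gives the same grasp; the last joint's range is limited). The gripper opens to 94 mm and grips with 3 to 60 N. Pads are 16 mm wide; open, the fingers measure 119 mm over their backs; the gripper's body (75 mm by 177 mm) begins 78 mm behind the grasp point.
Start: joints at [1.064, 0.3, 1.521, -0, 1.321, -0.067], TCP at [234.163, 497.651, 205.446] pointing down, gripper open.
Joint ranges: [-3.03, 3.03], [-0.79, 2.21], [0.23, 2.52], [-1.04, 4.18], [0, 3.07], [-2.55, 2.55]. Speed limits (rad/s): [2.22, 2.22, 2.57, 3.14, 3.14, 3.14].

### API

Orientations are given as [roll, pitch, yaw] about the fixed x, y, z axes, in that order (R = Rz(yaw) Ry(pitch) Rx(roll)).
In Python, from cell import manip gives the robot as it stands.
- The arm moves only by the shell command python3 -m creep [OPENING] [FORCE], which reads ROWS from standard input. ROWS is a JSON list of rows, 1 to 5 of them, each an object with the fields tx, ty, tz (the shift in mm), ax, ay, az (a rotation vector in rad); a field left out counts as zero; each row is the pose to reach, as a shift and turn from the pose commanded when the command began, along the tool's axes at that moment; what a row does not reach only later rows make up. A row lasts 1/10 s, in which the tool goes at most 50 mm and 0.15 rad, less where a joint would pass 70% of its speed; a pose out of reach is approached as far as the arm can. OPENING is the finger opening in mm, set as the command begins (- or left out keeps the last). The fingers move at their own pace and stop on an object; FORCE is the grip in N (left out, the last holds). Time passes only in rows, so rows that do not move let the fingers close. It prints the time, the measured TCP pose, the force, the opening and the grip force at its end. Input that does not fit is refused with a message, and nothing moves.
- manip.read_state(): the state, without advancing time (a new reading comes with each control period).
- manip.camera(name): name is "side" or "top"; returns (picture, depth): 420x560x3 uint8, red, green, blue; 420x560 float32, mm along the optical axis (not along the pixel's ray), 0 where there is no reading.
- manip.camera_info(name): a dict with "K" (3x3 intrinsics, pixels), "rvec" (rotation vector, rad) and "tvec" (3), from world to camera coordinates, as OpenCV has them. Camera axes: x right, y down, z forward; pixel columns grow to the right and rows downward; lengths in mm; the calibration is good to about 2 mm. A picture is of the moment at which its call begins. camera_info takes no time and is no camera call.
- manip.sign_off(): hands the job in; it is judged then, once.
The state is a dict: "clock": time; "joints": joint angles; "qd": joint speeds; "effort": joint torques, N m; "eef_pos": TCP position; "eef_rot": TCP orientation; "wrist_force": force on the tool from outside, world axes, zero at the start; "moment": the same for the moment, N m; "finger_gap": finger opening in mm; "finger_force": force on a finger pad.
Only numpy, scipy, OpenCV 4.12 (cv2) and the standard library are available. Lean on these libraries where they do the work, as an engineer would, in place of code of your own. Each camera call takes 0.05 s, during which the arm holds its last target. There are 200 camera calls.

### The job

Put the four steel disc-cutter punches away on the row of black pads in order of thickness: the thickest on the pad next to the disc cutter, then each thinner one in turn, the thinnest at the end by the white dish. Stand each punch upright in the middle of its own pad and let go of it.

Things in the scene. Friction and masses are not known exactly. Their poses are not given: they have to be found in the camera images.
- punch_44: the thickest of four plain steel disc-cutter punches: a solid upright steel cylinder, 44 mm in diameter, 45 mm tall, about 0.53 kg, with a chamfered top edge; all four are equally tall and differ only in thickness. Loose, standing on the bench or its thin leather sheet (z = 0) in front of the strip. Origin at the centre of its underside, z along its axis, up
- punch_34: the second thickest of four plain steel disc-cutter punches: a solid upright steel cylinder, 34 mm in diameter, 45 mm tall, about 0.32 kg, with a chamfered top edge; all four are equally tall and differ only in thickness. Loose, standing on the bench or its thin leather sheet (z = 0) in front of the strip. Origin at the centre of its underside, z along its axis, up
- punch_25: the second thinnest of four plain steel disc-cutter punches: a solid upright steel cylinder, 25 mm in diameter, 45 mm tall, about 0.17 kg, with a chamfered top edge; all four are equally tall and differ only in thickness. Loose, standing on the bench or its thin leather sheet (z = 0) in front of the strip. Origin at the centre of its underside, z along its axis, up
- punch_16: the thinnest of four plain steel disc-cutter punches: a solid upright steel cylinder, 16 mm in diameter, 45 mm tall, about 0.07 kg, with a chamfered top edge; all four are equally tall and differ only in thickness. Loose, standing on the bench or its thin leather sheet (z = 0) in front of the strip. Origin at the centre of its underside, z along its axis, up
- pad_1: pad 1 of four alike black round rubber pads, 52 mm in diameter, 4 mm thick, fixed 78 mm apart in a straight row (order 1, 2, 3, 4) on a pale wooden strip 310 x 62 x 8 mm, fixed on the bench. Origin at the centre of the pad's underside, z up: the top where a punch stands is 4 mm above it, 12 mm above the bench; y runs along the row from pad 1 to pad 4
- pad_2: pad 2 of four alike black round rubber pads, 52 mm in diameter, 4 mm thick, fixed 78 mm apart in a straight row (order 1, 2, 3, 4) on a pale wooden strip 310 x 62 x 8 mm, fixed on the bench. Origin at the centre of the pad's underside, z up: the top where a punch stands is 4 mm above it, 12 mm above the bench; y runs along the row from pad 1 to pad 4
- pad_3: pad 3 of four alike black round rubber pads, 52 mm in diameter, 4 mm thick, fixed 78 mm apart in a straight row (order 1, 2, 3, 4) on a pale wooden strip 310 x 62 x 8 mm, fixed on the bench. Origin at the centre of the pad's underside, z up: the top where a punch stands is 4 mm above it, 12 mm above the bench; y runs along the row from pad 1 to pad 4
- pad_4: pad 4 of four alike black round rubber pads, 52 mm in diameter, 4 mm thick, fixed 78 mm apart in a straight row (order 1, 2, 3, 4) on a pale wooden strip 310 x 62 x 8 mm, fixed on the bench. Origin at the centre of the pad's underside, z up: the top where a punch stands is 4 mm above it, 12 mm above the bench; y runs along the row from pad 1 to pad 4
- cutter: disc cutter: fixed steel block of two plates, 90 x 56 x 32 mm, with round holes in its top and two brass pins rising to 38 mm. It stands on the bench beyond one end of the row, pad 1's or pad 4's, 95 to 125 mm from that pad's centre; a white ceramic dish, 72 mm across, 36 mm tall, stands likewise beyond the other end. Origin at the centre of its underside, z up
Mind the look-alikes: they are no part of the job. Leave any yellow look-alike of the punch_44 alone. What is shaped like the punch_25 but purple or red is not meant.

How it is judged (in metres and radians):
At the end, for the whole second after the job is handed in: Counting from the pad next to the disc cutter, the 44, 34, 25 and 16 mm punches stand on the first, second, third and fourth pad, each within 12 mm of the pad's centre, resting on the pad (underside between 0 and 9 mm above the pad's origin), upright within 0.12 rad, and at rest (((horizontal distance between cutter and pad_1 below 0.17 m and horizontal distance between punch_44 and pad_1 below 0.012 m and z of punch_44 in the frame of pad_1 between 0 and 0.009 m and horizontal distance between punch_34 and pad_2 below 0.012 m and z of punch_34 in the frame of pad_2 between 0 and 0.009 m and horizontal distance between punch_25 and pad_3 below 0.012 m and z of punch_25 in the frame of pad_3 between 0 and 0.009 m and horizontal distance between punch_16 and pad_4 below 0.012 m and z of punch_16 in the frame of pad_4 between 0 and 0.009 m) or (horizontal distance between cutter and pad_4 below 0.17 m and horizontal distance between punch_44 and pad_4 below 0.012 m and z of punch_44 in the frame of pad_4 between 0 and 0.009 m and horizontal distance between punch_34 and pad_3 below 0.012 m and z of punch_34 in the frame of pad_3 between 0 and 0.009 m and horizontal distance between punch_25 and pad_2 below 0.012 m and z of punch_25 in the frame of pad_2 between 0 and 0.009 m and horizontal distance between punch_16 and pad_1 below 0.012 m and z of punch_16 in the frame of pad_1 between 0 and 0.009 m)) and angle between each of punch_44, punch_34, punch_25, punch_16's own z axis and vertical below 0.12 rad and linear speed of each of punch_44, punch_34, punch_25, punch_16 below 0.02 m/s and angular speed of each of punch_44, punch_34, punch_25, punch_16 below 0.3 rad/s); the robot touches nothing.
It also fails if it takes over 83 s, if anything falls off the work surface, if the arm or the gripper's body presses on something with over 40 N, if the wrist force passes 120 N, or if a joint passes its speed limit or range.

## Working session

There is one attempt and no reset: what is moved stays moved. The work goes in short steps, Python scripts to look and compute and a shell command to move; the robot and the scene stay as the last step left them, time stands still between calls to the robot, and variables do not carry over. Pictures are saved under pics/ and viewed, at most 14 in all, crops included, and the job is handed in when it is done.

```bash
ls; mkdir -p pics; python3 - <<'E'
from cell import manip
import cv2
print(manip.read_state(), manip.grip_depth)
for n in("top","side"):
    p,d=manip.camera(n); cv2.imwrite(f"pics/{n}0.png",p[...,::-1]); import numpy as np; np.savez(f"{n}0.npz",p=p,d=d); print(manip.camera_info(n))
E
```

```text
pics
{'clock': 0.0, 'joints': array([ 1.06437164e+00,  3.00480442e-01,  1.52160116e+00, -1.32938579e-05,
        1.32071949e+00, -6.65929349e-02]), 'qd': array([ 8.94711185e-04, -9.02476721e-04,  1.54519775e-04, -6.81583591e-05,
        1.06752080e-03, -1.09446429e-03]), 'effort': array([-1.61926910e-04, -5.31807232e+01, -3.52740562e+01,  7.08675524e-02,
        2.44271639e-02, -1.54728909e-04]), 'eef_pos': array([234.05049269, 497.40874051, 204.87272306]), 'eef_rot': array([-3.14038604e+00, -6.75658731e-05,  2.70176416e+00]), 'wrist_force': array([-0.59314939, -0.11970333, -0.37982376]), 'moment': array([-0.01446388, -0.02181504, -0.03979982]), 'finger_force': 0.0, 'finger_gap': 93.83319156135174} -18.8
{'K': array([[399.14804239,   0.        , 277.55520478],
       [  0.        , 399.14804239, 211.66854873],
       [  0.        ,   0.        ,   1.        ]]), 'rvec': array([ 2.19172709, -2.15286951,  0.06979923]), 'tvec': array([  7.22091954, 537.58527376, 821.98527374])}
{'K': array([[409.02681952,   0.        , 274.92877088],
       [  0.        , 409.02681952, 209.81537073],
       [  0.        ,   0.        ,   1.        ]]), 'rvec': array([ 0.12461875, -2.74992111,  1.37464065]), 'tvec': array([521.53547194,  42.47279687, 731.27060497])}
```

View pics/top0.png

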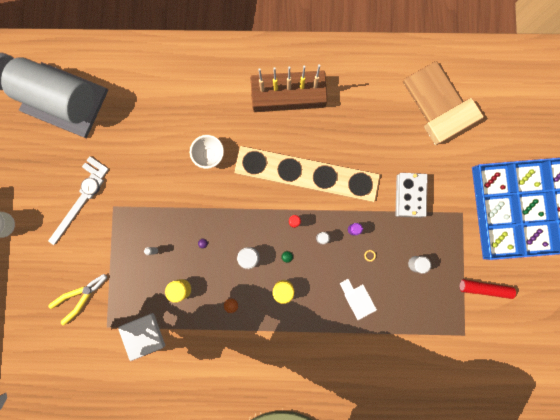

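View pics/side0.png

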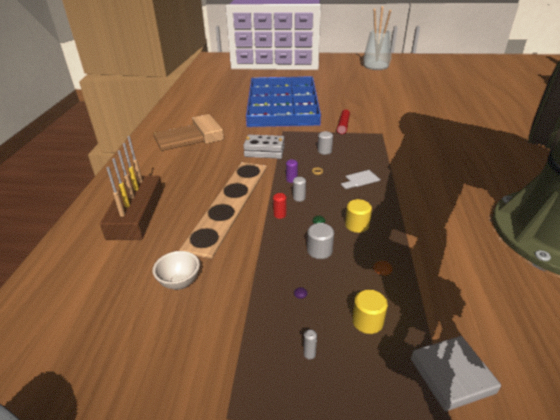

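Top view: the dish (207,152) is at the left end of the strip and the cutter (412,195) at the right. The pads are at (254,162), (290,170), (325,177) and (361,184). There are four grey cylinders: (248,258), (422,265), (323,238) and (150,251). The yellow, red and purple ones are look-alikes. I'll measure them using depth and rays.

```bash
cat > h.py <<'E'
import numpy as np, cv2
from cell import manip
def cam(n):
    i=manip.camera_info(n); return i["K"],cv2.Rodrigues(i["rvec"])[0],i["tvec"]
def world(n,d):
    K,R,t=cam(n); v,u=np.mgrid[:d.shape[0],:d.shape[1]]
    c=np.stack([(u-K[0,2])/K[0,0]*d,(v-K[1,2])/K[1,1]*d,d],-1)
    return (c-t)@R
def ray(n,u,v,z):
    K,R,t=cam(n); o=-R.T@t; r=R.T@np.array([(u-K[0,2])/K[0,0],(v-K[1,2])/K[1,1],1]); return o+r*(z-o[2])/r[2]
def blob(n,mask,uv,z,r=26):
    m=np.zeros(mask.shape,np.uint8); cv2.circle(m,uv,r,1,-1); m=m*mask.astype(np.uint8)
    c,_=cv2.findContours(m,cv2.RETR_EXTERNAL,cv2.CHAIN_APPROX_NONE); c=max(c,key=cv2.contourArea)
    M=cv2.moments(c); u,v=M["m10"]/M["m00"],M["m01"]/M["m00"]
    mm=np.zeros(mask.shape,np.uint8); cv2.drawContours(mm,[c],-1,1,-1); A=mm.sum()
    K,R,t=cam(n); P=ray(n,u,v,z); dep=(R@P+t)[2]
    return (round(u,1),round(v,1)),P.round(1),round(2*np.sqrt(A/np.pi)*dep/K[0,0],1)
E
python3 - <<'E'
from h import *
f=np.load("top0.npz");p,d=f["p"],f["d"];W=world("top",d);z=W[...,2]
hsv=cv2.cvtColor(p,cv2.COLOR_RGB2HSV)
for k,uv in dict(p44=(248,258),p34=(422,265),p25=(323,238),p16=(152,251)).items():
    print(k,blob("top",(z>37)&(z<55),uv,45), "z",np.median(z[uv[1]-1:uv[1]+2,uv[0]-1:uv[0]+2]))
for uv in [(254,162),(290,170),(325,177),(361,184)]:
    print("pad",blob("top",hsv[...,2]<60,uv,12,18), np.median(z[uv[1]-1:uv[1]+2,uv[0]-1:uv[0]+2]))
for uv in [(412,195)]: print("cutter",blob("top",(z>25)&(z<45),uv,32,40))
for uv in [(178,291),(283,292),(294,221),(356,229),(203,244),(287,257),(360,300),(207,152),(370,256)]:
    print(uv,ray("top",*uv,0).round(),z[uv[1],uv[0]].round())
a=cv2.resize(p[205:315,130:450],None,fx=2.5,fy=2.5,interpolation=cv2.INTER_CUBIC); cv2.imwrite("pics/crop0.png",a[...,::-1])
s=np.load("side0.npz");W=world("side",s["d"]);z=W[...,2]
for k,uv in dict(p44=(320,233),p34=(325,137),p25=(299,183),p16=(310,336)).items():
    print(k,blob("side",(z>41)&(z<55),uv,45,20), ray("side",*uv,45).round())
E
```

```text
p44 ((247.2, 257.5), array([440.6,  76.5,  45. ]), np.float64(43.6)) z 42.88837315752283
p34 ((422.1, 264.3), array([ 433.7, -277.8,   45. ]), np.float64(34.0)) z 44.58002259274654
p25 ((323.2, 237.3), array([484.6, -77.6,  45. ]), np.float64(24.3)) z 43.49802878285155
p16 ((147.7, 250.4), array([451.2, 281.1,  45. ]), np.float64(16.2)) z 35.207601607784945Traceback (most recent call last):
  File "<stdin>", line 7, in <module>
  File "h.py", line 13, in blob
    c,_=cv2.findContours(m,cv2.RETR_EXTERNAL,cv2.CHAIN_APPROX_NONE); c=max(c,key=cv2.contourArea)
                                                                       ~~~^^^^^^^^^^^^^^^^^^^^^^^
ValueError: max() iterable argument is empty
```

```bash
python3 - <<'E'
from h import *
f=np.load("top0.npz");p,d=f["p"],f["d"];W=world("top",d);z=W[...,2]
a=cv2.resize(p[205:315,130:450],None,fx=2.5,fy=2.5,interpolation=cv2.INTER_CUBIC); cv2.imwrite("pics/crop0.png",a[...,::-1])
print(p[162,254],p[162,270],p.dtype)
g=p.max(2)
for uv in [(254,162),(290,170),(325,177),(361,184)]:
    print("pad",blob("top",g<90,uv,12,17), np.median(z[uv[1]-1:uv[1]+2,uv[0]-1:uv[0]+2]))
print("cutter",blob("top",(z>25)&(z<45),(412,195),32,40))
for uv in [(178,291),(283,292),(294,221),(356,229),(203,244),(287,257),(360,300),(207,152),(370,256)]:
    print(uv,ray("top",*uv,0).round(),z[uv[1],uv[0]].round())
s=np.load("side0.npz");W=world("side",s["d"]);z=W[...,2]
for k,uv in dict(p44=(320,233),p34=(325,137),p25=(299,183),p16=(310,336)).items():
    print(k,blob("side",(z>41)&(z<55),uv,45,20), ray("side",*uv,45).round())
E
```

```text
[66 60 55] [255 243 181] uint8
pad ((254.0, 162.2), array([644.6,  69.9,  12. ]), np.float64(47.0)) 11.620718244684786
pad ((289.3, 169.4), array([630. ,  -6.6,  12. ]), np.float64(47.0)) 11.072573809074223
pad ((324.5, 176.7), array([615.3, -82.6,  12. ]), np.float64(47.2)) 10.433487904212573
pad ((360.2, 184.0), array([ 600.6, -159. ,   12. ]), np.float64(47.1)) 11.81092551193327
cutter ((412.4, 194.1), array([ 578.1, -263.8,   32. ]), np.float64(80.4))
(178, 291) [365. 227.   0.] 47.0
(283, 292) [367.   2.   0.] 42.0
(294, 221) [519. -19.   0.] 44.0
(356, 229) [ 505. -152.    0.] 42.0
(203, 244) [466. 177.   0.] 7.0
(287, 257) [442.  -5.   0.] 5.0
(360, 300) [ 354. -161.    0.] -2.0
(207, 152) [668. 175.   0.] 4.0
(370, 256) [ 447. -183.    0.] 0.0
p44 ((320.0, 231.5), array([439.7,  81.4,  45. ]), np.float64(35.9)) [440.  85.  45.]
p34 ((324.6, 134.7), array([ 433.8, -275.1,   45. ]), np.float64(25.1)) [ 433. -264.   45.]
p25 ((298.6, 180.4), array([483.8, -72.8,  45. ]), np.float64(20.1)) [482. -63.  45.]
p16 ((309.6, 334.3), array([450. , 286.1,  45. ]), np.float64(14.8)) [449. 289.  45.]
```

View pics/crop0.png

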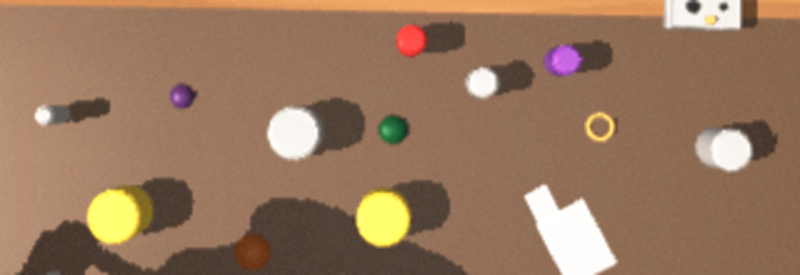

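The four grey cylinders measure 43.6, 34.0, 24.3 and 16.2 mm, so each punch is identified:
- **44 mm:** (247,257)
- **34 mm:** (422,264)
- **25 mm:** (323,237). It is grey; the red (294,221) and purple (356,229) ones of the same shape are decoys.
- **16 mm:** (148,250)

The yellow cylinders at (178,291) and (283,292) are decoys too. The crop confirms all of this. Pad spacing comes out at 77.8 mm against 78, and the cutter is at the (600.6,-159) end.

I'll turn the tool to yaw π/2, so that tool x = world y, tool y = world x and tool z points down.

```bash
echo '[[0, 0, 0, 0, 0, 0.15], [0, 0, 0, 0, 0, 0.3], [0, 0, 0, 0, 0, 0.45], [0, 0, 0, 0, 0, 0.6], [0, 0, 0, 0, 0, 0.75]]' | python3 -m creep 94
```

```text
refused: ROWS must be a list of objects with named fields. Nothing was moved.
```

The error is about the shape of the input: a list of objects with named fields. Fixing that and sending the same move.

```bash
echo '[{"az": 0.15}, {"az": 0.3}, {"az": 0.45}, {"az": 0.6}, {"az": 0.75}]' | python3 -m creep 94; echo '[{"az": 0.15}, {"az": 0.3}, {"az": 0.381}, {"az": 0.381}]' | python3 -m creep; python3 -c "
from cell import manip;s=manip.read_state();print(s['eef_pos'],s['eef_rot'],s['joints'])"
```

```text
clock: 0.6
eef_pos: [234.1, 497.5, 205.1]
eef_rot: [-3.141, 0.0, 1.946]
wrist_force: [0.4, 0.5, 0.0]
finger_gap: 93.8
finger_force: 0.0
clock: 1.0
eef_pos: [234.1, 497.5, 205.1]
eef_rot: [-3.141, 0.001, 1.57]
wrist_force: [0.1, 0.0, 0.4]
finger_gap: 93.8
finger_force: 0.0
[234.08762657 497.5336454  205.14875882] [-3.14126386e+00  5.28726304e-04  1.56961282e+00] [1.06440083e+00 3.00194125e-01 1.52131994e+00 3.28365843e-05
 1.32070040e+00 1.06557629e+00]
```

```bash
echo '[{"tx": -32, "ty": 32}, {"tx": -64, "ty": 64}, {"tx": -96, "ty": 96}, {"tx": -128, "ty": 128}, {"tx": -160, "ty": 160}]' | python3 -m creep; echo '[{"tx": -30, "ty": 30, "tz": 20}, {"tx": -56.5, "ty": 57, "tz": 60}, {"tx": -56.5, "ty": 57, "tz": 100}, {"tx": -56.5, "ty": 57, "tz": 100}]' | python3 -m creep; python3 - <<'E'
from h import *
for n in("top","side"):
    p,d=manip.camera(n); cv2.imwrite(f"pics/{n}1.png",p[...,::-1])
p=cv2.imread("pics/side1.png"); cv2.imwrite("pics/s1.png",cv2.resize(p[200:400,180:440],None,fx=2.5,fy=2.5))
E
```

```text
clock: 1.5
eef_pos: [395.1, 336.2, 205.4]
eef_rot: [-3.142, -0.0, 1.574]
wrist_force: [-0.3, 0.2, 0.7]
finger_gap: 93.9
finger_force: 0.0
clock: 1.9
eef_pos: [449.3, 279.0, 100.6]
eef_rot: [-3.134, 0.004, 1.571]
wrist_force: [-0.8, 0.9, -0.1]
finger_gap: 93.9
finger_force: 0.0
```

View pics/s1.png

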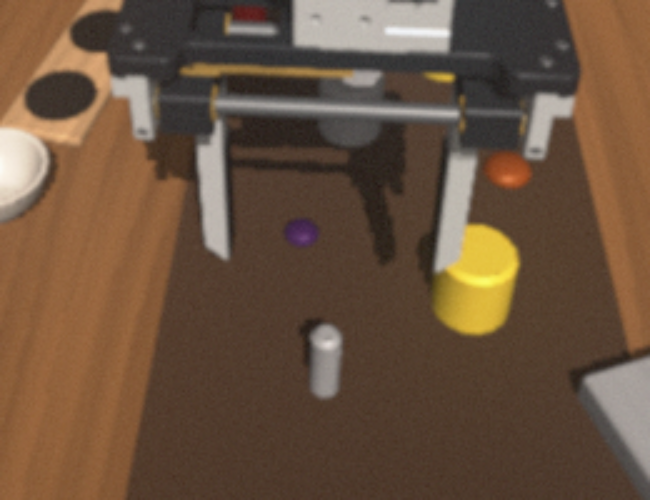

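The fingers straddle the grey 16 mm punch, with its top at crop (325,335). Next I'll lower, narrow the fingers and check.

```bash
echo '[{}, {"tz": 30}, {"tz": 60}, {"tz": 85}, {"tz": 93}]' | python3 -m creep 60; echo '[{}, {}, {}, {}]' | python3 -m creep 28; python3 - <<'E'
from h import *
p,d=manip.camera("side"); cv2.imwrite("pics/s2.png",cv2.resize(p[260:380,240:380,::-1],None,fx=4,fy=4))
E
```

```text
clock: 2.5
eef_pos: [450.8, 281.7, 12.2]
eef_rot: [-3.141, 0.0, 1.572]
wrist_force: [-0.0, 0.0, 0.1]
finger_gap: 60.6
finger_force: 0.0
clock: 2.9
eef_pos: [451.6, 281.5, 13.6]
eef_rot: [3.14, -0.001, 1.571]
wrist_force: [0.4, -0.2, -0.2]
finger_gap: 31.2
finger_force: 0.0
```

View pics/s2.png

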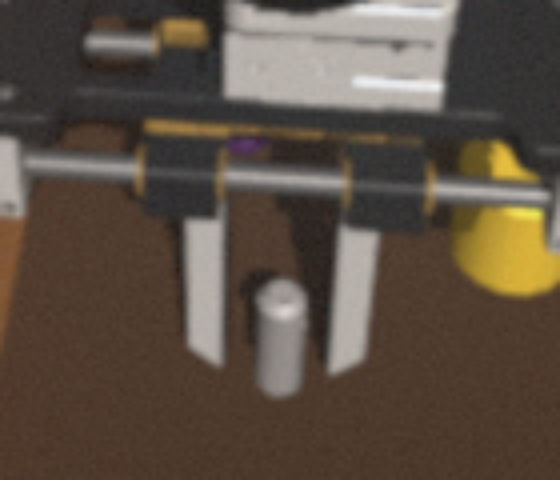

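```bash
python3 - <<'E'
from h import *
for c in [(188,345,13.),(224,370,13),(330,376,13),(365,360,13),(281,297,45),(280,388,0)]: print(c,ray("side",240+c[0]/4,260+c[1]/4,c[2]).round(1))
E
```

```text
(188, 345, 13.0) [479.1 283.9  13. ]
(224, 370, 13) [466.6 292.3  13. ]
(330, 376, 13) [432.2 291.5  13. ]
(365, 360, 13) [420.8 284.6  13. ]
(281, 297, 45) [449.2 286.   45. ]
(280, 388, 0) [448.1 288.8   0. ]
```

Everything is centred to within about 1 mm. Lowering 5 mm and gripping.

```bash
echo '[{"tz": 5}, {"tz": 5}, {"tz": 5}, {"tz": 5}, {"tz": 5}]' | python3 -m creep 10 20;  echo '[{"tz": -10}, {"tz": -40}, {"tz": -80}, {"tz": -80}]' | python3 -m creep
```

```text
clock: 3.45
eef_pos: [451.1, 281.1, 7.4]
eef_rot: [-3.142, 0.0, 1.571]
wrist_force: [-0.3, 0.5, -0.9]
finger_gap: 15.5
finger_force: 20.0
clock: 3.85
eef_pos: [453.3, 282.3, 92.9]
eef_rot: [3.134, -0.004, 1.571]
wrist_force: [-0.1, -0.4, -1.8]
finger_gap: 15.2
finger_force: 20.0
```

```bash
echo '[{"tx": -30, "ty": 27}, {"tx": -63, "ty": 58}, {"tx": -96, "ty": 88}, {"tx": -129, "ty": 118}, {"tx": -160, "ty": 147}]' | python3 -m creep; echo '[{"tx": -30, "ty": 30}, {"tx": -51, "ty": 46.5}, {"tx": -51, "ty": 46.5}, {"tx": -51, "ty": 46.5}]' | python3 -m creep; python3 - <<'E'
from h import *
print(manip.read_state()['eef_pos'])
p,d=manip.camera("side"); cv2.imwrite("pics/s3.png",cv2.resize(p[120:320,130:350,::-1],None,fx=2.5,fy=2.5))
E
```

```text
clock: 4.35
eef_pos: [599.1, 119.5, 87.5]
eef_rot: [-3.142, 0.0, 1.571]
wrist_force: [0.1, -0.2, -1.4]
finger_gap: 15.4
finger_force: 20.0
clock: 4.75
eef_pos: [644.4, 69.9, 87.0]
eef_rot: [-3.141, -0.0, 1.57]
wrist_force: [-0.0, -0.2, -0.5]
finger_gap: 15.2
finger_force: 20.0
[644.36786212  69.94130063  87.03995987]
```

View pics/s3.png

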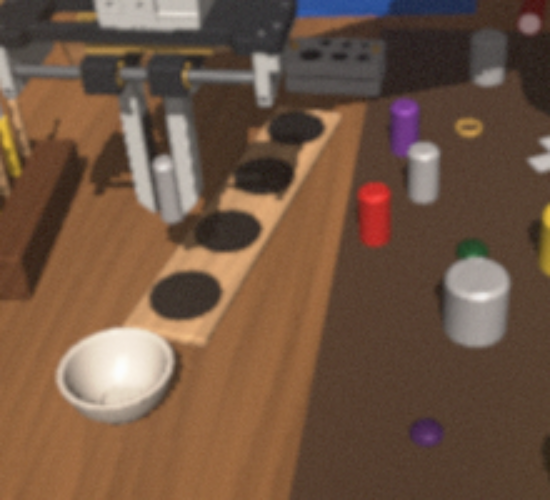

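The punch is held upright at (168,190) in the crop, over the end pad by the dish. Lowering and releasing.

```bash
echo '[{"tz": 30}, {"tz": 55}, {"tz": 64}, {"tz": 67}, {"tz": 67}]' | python3 -m creep; echo '[{}, {}, {}]' | python3 -m creep 40; echo '[{"tz": -30}, {"tz": -70}, {"tz": -90}, {"tz": -90}]' | python3 -m creep 70
```

```text
clock: 5.3
eef_pos: [644.9, 70.6, 21.2]
eef_rot: [3.141, -0.0, 1.571]
wrist_force: [0.3, 0.7, -0.1]
finger_gap: 15.1
finger_force: 20.0
clock: 5.6
eef_pos: [645.0, 70.2, 21.3]
eef_rot: [3.14, -0.0, 1.571]
wrist_force: [-0.5, -0.3, 1.0]
finger_gap: 35.8
finger_force: 0.0
clock: 6.0
eef_pos: [646.2, 70.2, 114.4]
eef_rot: [3.136, -0.0, 1.571]
wrist_force: [1.1, -0.5, -0.9]
finger_gap: 67.5
finger_force: 0.0
```

```bash
echo '[{"tx": 1, "ty": -45}, {"tx": 2, "ty": -90}, {"tx": 4, "ty": -135}, {"tx": 6, "ty": -178}, {"tx": 6.5, "ty": -204}]' | python3 -m creep 80; echo '[{}, {}]' | python3 -m creep; python3 - <<'E'
from h import *
print(manip.read_state()['eef_pos'])
p,d=manip.camera("side"); cv2.imwrite("pics/s4.png",cv2.resize(p[130:330,160:420,::-1],None,fx=2.5,fy=2.5))
E
```

```text
clock: 6.5
eef_pos: [437.6, 76.7, 109.5]
eef_rot: [-3.14, 0.0, 1.571]
wrist_force: [0.8, 0.1, 0.2]
finger_gap: 80.4
finger_force: 0.0
clock: 6.7
eef_pos: [440.9, 76.6, 110.4]
eef_rot: [3.141, 0.0, 1.571]
wrist_force: [0.8, 0.3, -0.5]
finger_gap: 79.6
finger_force: 0.0
[440.87102345  76.64547494 110.38390922]
```

View pics/s4.png

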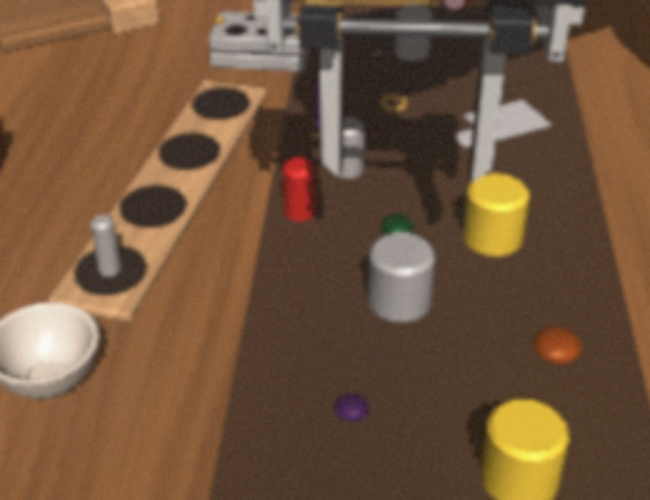

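The 16 mm punch stands centred on its pad at (108,265), and the open gripper is above the 44 mm punch at (400,275). Grasping it now.

```bash
echo '[{"tz": 40}, {"tz": 75}, {"tz": 97}, {"tz": 102}, {"tz": 102}]' | python3 -m creep; echo '[{}, {}, {}, {}, {}]' | python3 -m creep 38 40;  echo '[{"tz": -10}, {"tz": -40}, {"tz": -75}, {"tz": -80}, {"tz": -80}]' | python3 -m creep
```

```text
clock: 7.25
eef_pos: [440.9, 76.6, 8.0]
eef_rot: [-3.14, 0.0, 1.571]
wrist_force: [-0.2, 0.1, 0.8]
finger_gap: 79.9
finger_force: 0.0
clock: 7.75
eef_pos: [440.7, 76.7, 8.7]
eef_rot: [3.141, -0.0, 1.571]
wrist_force: [-3.0, -0.3, 2.5]
finger_gap: 43.5
finger_force: 2.0
clock: 8.25
eef_pos: [440.8, 76.7, 88.9]
eef_rot: [3.14, -0.0, 1.571]
wrist_force: [0.0, -1.4, -6.5]
finger_gap: 42.9
finger_force: 40.0
```

```bash
echo '[{"tx": -35, "ty": 24}, {"tx": -75, "ty": 51}, {"tx": -115, "ty": 78}, {"tx": -155, "ty": 105}, {"tx": -195, "ty": 132}]' | python3 -m creep; echo '[{"tx": -30, "ty": 20}, {"tx": -40.5, "ty": 28}, {"tx": -40.5, "ty": 28}, {"tx": -40.5, "ty": 28}]' | python3 -m creep; python3 - <<'E'
from h import *
print(manip.read_state()['eef_pos'])
p,d=manip.camera("side"); cv2.imwrite("pics/s5.png",cv2.resize(p[60:240,160:380,::-1],None,fx=3,fy=3))
E
```

```text
clock: 8.75
eef_pos: [572.5, -119.9, 85.9]
eef_rot: [-3.138, -0.001, 1.571]
wrist_force: [0.7, 0.8, -4.9]
finger_gap: 43.2
finger_force: 40.0
clock: 9.15
eef_pos: [599.6, -158.2, 86.4]
eef_rot: [-3.138, -0.001, 1.571]
wrist_force: [-0.8, 0.8, -6.1]
finger_gap: 42.2
finger_force: 40.0
[ 599.59024605 -158.21346348   86.37969033]
```

View pics/s5.png

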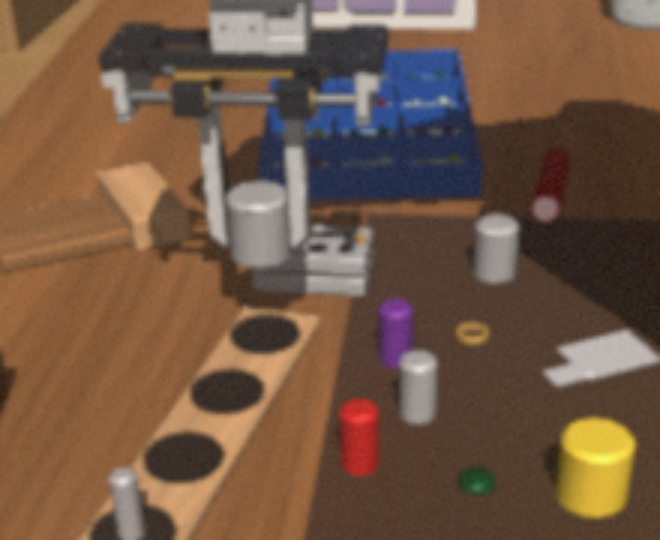

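The 44 mm punch is held upright at crop (258,225), over the pad next to the cutter. Lowering in steps and watching the force.

```bash
echo '[{"tz": 30}, {"tz": 50}, {"tz": 58}, {"tz": 62}, {"tz": 64}]' | python3 -m creep; echo '[{"tz": 1}, {"tz": 2}, {"tz": 2.5}, {"tz": 2.5}]' | python3 -m creep
```

```text
clock: 9.7
eef_pos: [600.9, -158.6, 25.0]
eef_rot: [3.141, 0.0, 1.571]
wrist_force: [-0.3, 0.3, -5.9]
finger_gap: 43.0
finger_force: 40.0
clock: 10.1
eef_pos: [600.7, -158.9, 22.2]
eef_rot: [3.141, 0.0, 1.571]
wrist_force: [-0.2, -0.3, -4.6]
finger_gap: 42.8
finger_force: 40.0
```

```bash
echo '[{"tz": 1}, {"tz": 1.7}, {"tz": 1.7}]' | python3 -m creep; echo '[{}, {}, {}]' | python3 -m creep 66; echo '[{"tz": -30}, {"tz": -70}, {"tz": -90}, {"tz": -90}]' | python3 -m creep 70
```

```text
clock: 10.4
eef_pos: [600.7, -158.9, 20.8]
eef_rot: [3.141, 0.0, 1.571]
wrist_force: [-3.4, 0.7, 2.4]
finger_gap: 42.6
finger_force: 40.0
clock: 10.7
eef_pos: [600.9, -158.9, 20.4]
eef_rot: [3.141, 0.0, 1.571]
wrist_force: [-0.3, -0.3, -0.1]
finger_gap: 63.1
finger_force: 0.0
clock: 11.1
eef_pos: [602.1, -159.3, 113.7]
eef_rot: [3.136, 0.002, 1.571]
wrist_force: [0.5, -0.3, -0.2]
finger_gap: 70.0
finger_force: 0.0
```

```bash
echo '[{"tx": -25, "ty": -35}, {"tx": -53, "ty": -74}, {"tx": -81, "ty": -113}, {"tx": -107, "ty": -150}, {"tx": -119, "ty": -167}]' | python3 -m creep 70; echo '[{}, {}]' | python3 -m creep; python3 - <<'E'
from h import *
print(manip.read_state()['eef_pos'])
p,d=manip.camera("side"); cv2.imwrite("pics/s6.png",cv2.resize(p[60:240,190:390,::-1],None,fx=3,fy=3))
E
```

```text
clock: 11.6
eef_pos: [430.8, -279.1, 109.2]
eef_rot: [-3.14, -0.001, 1.569]
wrist_force: [0.3, -0.8, 0.4]
finger_gap: 70.1
finger_force: 0.0
clock: 11.8
eef_pos: [433.7, -277.7, 109.7]
eef_rot: [-3.141, -0.0, 1.57]
wrist_force: [-0.1, 0.7, -0.0]
finger_gap: 70.3
finger_force: 0.0
[ 433.7090754  -277.73283113  109.67723404]
```

View pics/s6.png

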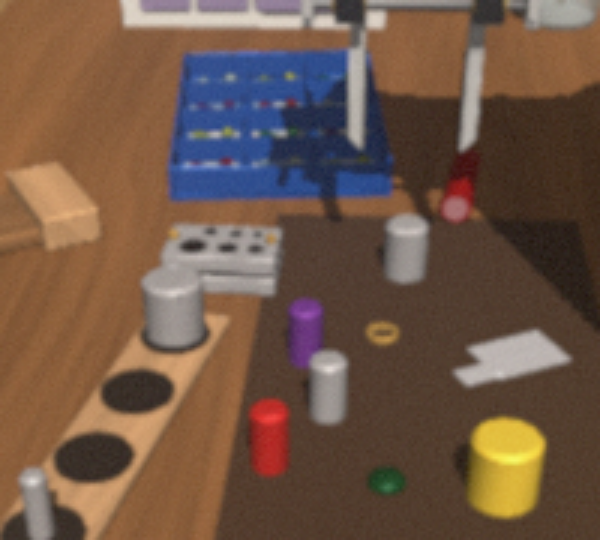

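The 44 mm punch stands well on its pad at (173,310), and the gripper is over the 34 mm punch at (406,250). Grasping it next.

```bash
echo '[{"tz": 40}, {"tz": 75}, {"tz": 97}, {"tz": 102}, {"tz": 102}]' | python3 -m creep; echo '[{}, {}, {}, {}, {}]' | python3 -m creep 28 35; echo '[{}, {"tz": -10}, {"tz": -45}, {"tz": -80}, {"tz": -80}]' | python3 -m creep
```

```text
clock: 12.35
eef_pos: [434.1, -277.2, 7.9]
eef_rot: [-3.141, -0.001, 1.572]
wrist_force: [0.3, 0.3, 0.7]
finger_gap: 70.0
finger_force: 0.0
clock: 12.85
eef_pos: [433.7, -277.9, 8.5]
eef_rot: [3.141, 0.0, 1.571]
wrist_force: [-1.8, 0.5, 1.9]
finger_gap: 33.6
finger_force: 3.9
clock: 13.35
eef_pos: [435.3, -279.0, 92.8]
eef_rot: [3.136, 0.004, 1.571]
wrist_force: [0.7, -0.1, -3.7]
finger_gap: 32.8
finger_force: 35.0
```

```bash
echo '[{"tx": 30, "ty": 28}, {"tx": 66, "ty": 61}, {"tx": 102, "ty": 95}, {"tx": 138, "ty": 128}, {"tx": 170, "ty": 158}]' | python3 -m creep; echo '[{"tx": 20, "ty": 18}, {"tx": 25.2, "ty": 23.6}, {"tx": 25.2, "ty": 23.6}, {"tx": 25.2, "ty": 23.6}]' | python3 -m creep; echo '[{"tz": 30}, {"tz": 50}, {"tz": 58}, {"tz": 62}, {"tz": 64}]' | python3 -m creep; echo '[{"tz": 1}, {"tz": 2}, {"tz": 3}, {"tz": 3}]' | python3 -m creep
```

```text
clock: 13.85
eef_pos: [592.4, -105.7, 87.4]
eef_rot: [-3.14, -0.0, 1.571]
wrist_force: [-0.9, -1.3, -3.1]
finger_gap: 32.8
finger_force: 35.0
clock: 14.25
eef_pos: [614.4, -83.5, 87.7]
eef_rot: [-3.14, -0.0, 1.57]
wrist_force: [0.3, -0.5, -3.3]
finger_gap: 32.9
finger_force: 35.0
clock: 14.75
eef_pos: [615.4, -83.3, 24.8]
eef_rot: [3.141, 0.0, 1.57]
wrist_force: [0.4, 0.2, -3.1]
finger_gap: 33.0
finger_force: 35.0
clock: 15.15
eef_pos: [615.3, -82.6, 21.4]
eef_rot: [3.141, 0.0, 1.571]
wrist_force: [0.9, 0.3, -3.6]
finger_gap: 33.2
finger_force: 35.0
```

Down 1 mm more, release, rise, then move to the 25 mm punch at (484.6,-77.6).

```bash
echo '[{"tz": 0.6}, {"tz": 1}, {"tz": 1}]' | python3 -m creep; echo '[{}, {}, {}]' | python3 -m creep 60; echo '[{"tz": -30}, {"tz": -70}, {"tz": -90}, {"tz": -90}]' | python3 -m creep 60; echo '[{"tx": 1, "ty": -40}, {"tx": 3, "ty": -85}, {"tx": 5, "ty": -120}, {"tx": 5, "ty": -130.7}, {"tx": 5, "ty": -130.7}]' | python3 -m creep; python3 - <<'E'
from h import *
print(manip.read_state()['eef_pos'])
p,d=manip.camera("side"); cv2.imwrite("pics/s7.png",cv2.resize(p[60:260,180:380,::-1],None,fx=3,fy=3))
E
```

```text
clock: 15.45
eef_pos: [615.4, -82.6, 20.6]
eef_rot: [3.141, 0.0, 1.571]
wrist_force: [-2.7, -0.5, 0.7]
finger_gap: 32.8
finger_force: 35.0
clock: 15.75
eef_pos: [615.4, -82.7, 20.4]
eef_rot: [3.141, 0.0, 1.571]
wrist_force: [0.4, -0.2, -0.2]
finger_gap: 53.4
finger_force: 0.0
clock: 16.15
eef_pos: [616.7, -82.9, 113.7]
eef_rot: [3.136, 0.001, 1.571]
wrist_force: [-0.4, 0.4, 0.0]
finger_gap: 60.1
finger_force: 0.0
clock: 16.65
eef_pos: [483.9, -77.7, 110.0]
eef_rot: [-3.141, -0.0, 1.57]
wrist_force: [0.4, -0.8, -0.5]
finger_gap: 60.3
finger_force: 0.0
[483.91480688 -77.66534746 110.01250074]
```

View pics/s7.png

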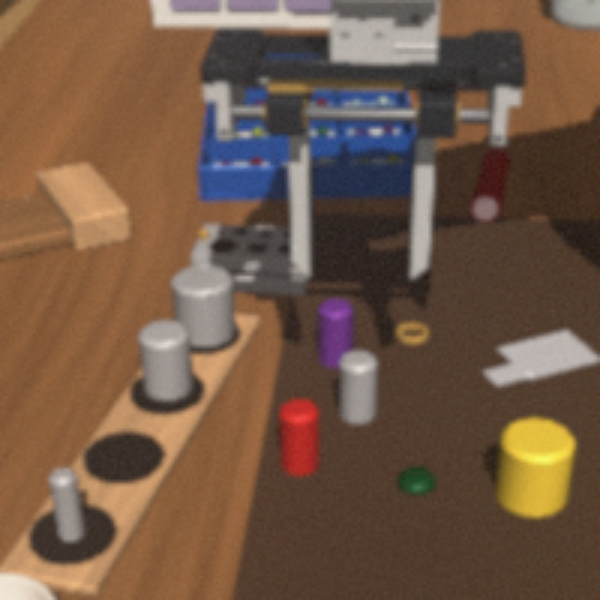

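The 34 mm punch stands on its pad at (166,362), and the gripper is over the grey 25 mm punch at (358,388), between the red and purple decoys. Grasping it and carrying it to (630,-6.6).

```bash
echo '[{"tz": 40}, {"tz": 75}, {"tz": 97}, {"tz": 102}, {"tz": 102}]' | python3 -m creep; echo '[{}, {}, {}, {}, {}]' | python3 -m creep 18 30; echo '[{}, {"tz": -10}, {"tz": -45}, {"tz": -80}, {"tz": -80}]' | python3 -m creep; echo '[{"tx": 14, "ty": 30}, {"tx": 34, "ty": 70}, {"tx": 54, "ty": 110}, {"tx": 68, "ty": 140}, {"tx": 71, "ty": 145.4}]' | python3 -m creep; echo '[{}, {"tz": 30}, {"tz": 50}, {"tz": 62}, {"tz": 64}]' | python3 -m creep; echo '[{"tz": 1}, {"tz": 2}, {"tz": 3}, {"tz": 3}]' | python3 -m creep
```

```text
clock: 17.2
eef_pos: [485.1, -77.6, 7.7]
eef_rot: [-3.14, -0.0, 1.571]
wrist_force: [-0.4, -0.4, 0.8]
finger_gap: 60.4
finger_force: 0.0
clock: 17.7
eef_pos: [484.7, -77.7, 8.6]
eef_rot: [3.141, 0.0, 1.571]
wrist_force: [-0.4, 0.4, 0.5]
finger_gap: 24.0
finger_force: 30.1
clock: 18.2
eef_pos: [486.5, -78.1, 92.8]
eef_rot: [3.135, 0.002, 1.571]
wrist_force: [-0.4, -0.2, -3.2]
finger_gap: 24.1
finger_force: 30.0
clock: 18.7
eef_pos: [631.6, -5.0, 87.2]
eef_rot: [-3.141, -0.0, 1.572]
wrist_force: [-0.5, -0.1, -2.1]
finger_gap: 24.0
finger_force: 30.0
clock: 19.2
eef_pos: [628.7, -7.1, 23.1]
eef_rot: [-3.139, -0.0, 1.57]
wrist_force: [0.7, 0.4, -2.2]
finger_gap: 24.2
finger_force: 30.0
clock: 19.6
eef_pos: [630.1, -6.7, 21.7]
eef_rot: [3.141, 0.0, 1.571]
wrist_force: [0.1, 0.5, -2.0]
finger_gap: 24.1
finger_force: 30.0
```

Release, rise, back clear, and check everything.

```bash
echo '[{"tz": 0.6}, {"tz": 1.2}, {"tz": 1.2}]' | python3 -m creep; echo '[{}, {}, {}]' | python3 -m creep 50; echo '[{"tz": -30}, {"tz": -70}, {"tz": -110}, {"tz": -140}]' | python3 -m creep 60; echo '[{"ty": -45}, {"ty": -90}, {"ty": -135}, {"ty": -180}, {"ty": -225}]' | python3 -m creep;echo '[{"ty": -30}, {"ty": -30}, {"ty": -30}, {"ty": -30}, {"ty": -30}]' | python3 -m creep; python3 - <<'E'
from h import *
p,d=manip.camera("top"); z=world("top",d)[...,2]
cv2.imwrite("pics/t8.png",cv2.resize(p[130:230,180:440,::-1],None,fx=3,fy=3))
s,_=manip.camera("side"); cv2.imwrite("pics/s8.png",cv2.resize(s[100:300,130:350,::-1],None,fx=2.5,fy=2.5))
for uv,P in [((254,160),(644.6,69.9)),((290,168),(630,-6.6)),((325,175),(615.3,-82.6)),((363,183),(600.6,-159))]:
    r=blob("top",(z>48)&(z<70),uv,57,20); print(r, r[1][:2]-P)
E
```

```text
clock: 19.9
eef_pos: [630.1, -6.6, 20.6]
eef_rot: [3.141, 0.0, 1.571]
wrist_force: [-2.9, 0.4, 4.3]
finger_gap: 23.9
finger_force: 30.0
clock: 20.2
eef_pos: [630.0, -6.6, 20.0]
eef_rot: [3.141, 0.0, 1.571]
wrist_force: [0.4, 0.8, 0.7]
finger_gap: 44.6
finger_force: 0.0
clock: 20.6
eef_pos: [630.3, -6.7, 162.7]
eef_rot: [3.139, 0.0, 1.571]
wrist_force: [-0.3, 0.0, -0.4]
finger_gap: 59.7
finger_force: 0.0
clock: 21.1
eef_pos: [403.1, -6.6, 159.8]
eef_rot: [3.141, 0.0, 1.571]
wrist_force: [0.7, -0.1, 0.9]
finger_gap: 59.8
finger_force: 0.0
clock: 21.6
eef_pos: [375.7, -6.7, 159.9]
eef_rot: [-3.141, -0.0, 1.571]
wrist_force: [-0.7, 0.1, -0.1]
finger_gap: 59.8
finger_force: 0.0
((251.5, 158.1), array([643.8,  71.8,  57. ]), np.float64(15.9)) [-0.8  1.9]
((289.8, 165.8), array([629. ,  -7.1,  57. ]), np.float64(24.8)) [-1.  -0.5]
((327.4, 173.5), array([614.3, -84. ,  57. ]), np.float64(33.5)) [-1.  -1.4]
((363.6, 181.0), array([ 600. , -157.4,   57. ]), np.float64(43.7)) [-0.6  1.6]
```

View pics/s8.png

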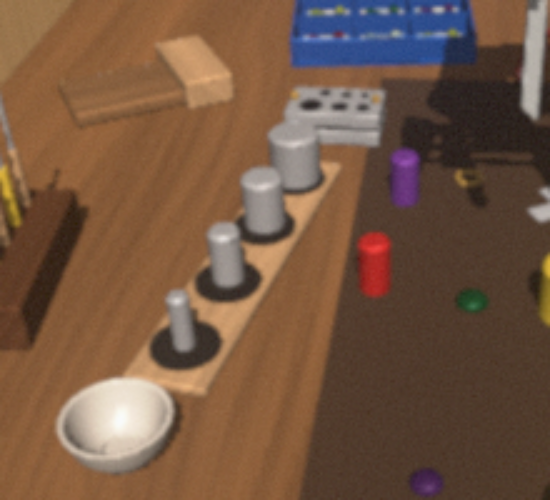

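View pics/t8.png

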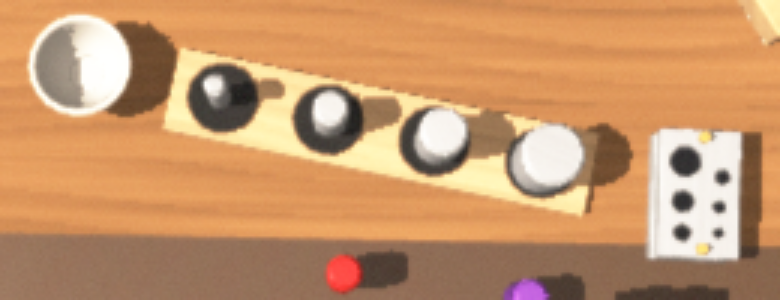

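All four punches stand upright, within about 2 mm of their pad centres, in the right order from the cutter (top view, right) to the dish (left). The gripper is clear, so I'm handing in.

```bash
python3 -c "
from cell import manip;print(manip.sign_off())"
```

```text
the job is handed in; nothing more can be done
None
```

The 44, 34, 25 and 16 mm punches stand upright on their pads in order from the disc cutter to the dish, each within about 2 mm of its pad centre by the last camera check; I handed the job in at about 22 s, and no verdict was returned.

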